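# Raise the make-up mirror to its second stop and hold it

### The arm

A 6-joint arm with a two-finger parallel gripper is mounted at the origin on the work surface. World frame = base frame: x ahead of the robot, y to its left, z up, the work surface at z = 0. Lengths are in mm, angles in rad, forces in N, time in s.
With the tool pointing down it reaches from about 350 to 775 mm from the base axis. Payload 7.3 kg.
Tool frame: the origin (TCP) lies midway between the tips of the shut fingers; the grasp point (between the pads) lies 19 mm behind it; z points along the fingers, x is the direction in which the jaws open and shut, and the axes are right-handed (so a half turn about z gives the same grasp; the last joint's range is limited). The gripper opens to 92 mm and grips with 3 to 60 N. Pads are 19 mm wide; open, the fingers measure 130 mm over their backs; the gripper's body (75 mm by 190 mm) begins 47 mm behind the grasp point.
Start: joints at [-1.256, 0.342, 1.524, -0, 1.275, -0.146], TCP at [233.473, -470.25, 226.741] pointing down, gripper open.
Joint ranges: [-2.53, 2.53], [-0.77, 2.02], [0.04, 2.7], [-1, 4.14], [0.28, 2.66], [-3.11, 3.11]. Speed limits (rad/s): [2.57, 2.57, 3.14, 3.14, 3.14, 3.14].

### API

Orientations are given as [roll, pitch, yaw] about the fixed x, y, z axes, in that order (R = Rz(yaw) Ry(pitch) Rx(roll)).
In Python, from plant import bot gives the robot as it stands.
- The arm moves only by the shell command python3 -m pendant 'ROWS' [OPENING]. ROWS is JSON, a list of rows, each an object with "linear": the shift along the world's x, y, z in mm, a list of three; "twist": the turn about the world's z in degrees. In form: [{"linear": [x, y, z], "twist": twist}, ...]. A call has 1 to 20 rows; each row is the pose to reach, as a shift and turn from the pose commanded when the call began; what a row does not reach only later rows make up. A row lasts 1/8 s, in which the tool goes at most 62.5 mm and 10.7 degrees, less where a joint would pass 70% of its speed; a pose out of reach is approached as far as the arm can. A call with a gripper value outside its range is refused whole. OPENING is the closure in counts, from 0 (fully open) to 255 (shut), set as the call begins (- or left out, the last holds). The fingers move at their own pace and stop on an object; the grip force is fixed at half the most. Time passes only in rows, so rows that repeat a pose let the fingers close. It gives the time, the measured TCP pose, the force and the opening at its end, in the units of the state.
- bot.get_obs(): the state, without advancing time (a new reading comes with each control period).
- bot.capture(name): name is "scene" or "top"; returns a dict with "frame" (420x560x3 uint8, blue, green, red), "z_map" (420x560 float32, mm along the optical axis (not along the pixel's ray), 0 where there is no reading), "fx", "fy", "cx", "cy" (pixels), "rvec" (rotation vector, rad) and "tvec" (3), from world to camera coordinates, as OpenCV has them. Camera axes: x right, y down, z forward; pixel columns grow to the right and rows downward; lengths in mm; the calibration is good to about 2 mm. A picture is of the moment at which its call begins.
- bot.close_job(): hands the job in, once; it reports no verdict.
The state is a dict: "time": time; "joint_positions": joint angles; "dq": joint speeds; "tau": joint torques, N m; "tool_pos": TCP position; "tcp_rot": TCP orientation; "contact_force": force on the tool from outside, world axes, zero at the start; "moment": the same for the moment, N m; "grip_width": finger opening in mm.
Only numpy, scipy, OpenCV 4.12 (cv2) and the standard library are available. Lean on these libraries where they do the work, as an engineer would, in place of code of your own. Each camera call takes 0.05 s, during which the arm holds its last target. There are 200 camera calls.

### The job

Press the round release button on the foot of the telescoping make-up mirror all the way in, then take the mirror by the grip tab on its top edge, pull it straight up past the first stop to the second stop, and finish while still holding it there, because it sinks if let go. Leave the other make-up things around it where they are.

Things in the scene. Friction and masses are not known exactly. Their poses are not given: they have to be found in the camera images.
- stand: Foot of the mirror, screwed to the counter: white flat block 220 (x) x 180 (y) x 28 mm high; origin at the centre of its underside. Its -x end carries the release button (65 mm from the origin), its +x end the upright telescoping post (axis 50 mm from the origin). The foot may stand turned.
- button_top (a point): Centre of the top face of the round steel release button, 28 mm diameter, which stands in a 44 mm black collar whose top is 34 mm above the counter; unpressed the button's top is 44 mm above the counter (10 mm proud of the collar).
- release_button (a joint): How far the release button is pressed in (m): 0 = out, 0.007 = all the way in. Takes about 4 to 5 N straight down and stays where it is pushed. It retracts the catch of the post at about 0.004; until then the mirror is locked down and no pull will raise it. Push it to the end of its travel.
- mirror_head: Round steel-framed mirror, 100 mm diameter, 10 mm thick, standing upright on the post and turning freely about the post by up to 0.5 rad either side of the foot's direction. Origin on the post axis, 75 mm above the counter when down; z up along the post; x is the mirror's normal (thin direction), y runs along its width. The mirror's centre is 63 mm above the origin, and its top edge is 113 mm above the origin. With its tubes the mirror weighs 0.4 to 0.7 kg.
- grip_tab (a point): Grip point in the steel tab on the mirror's top edge, on the post axis, 202 mm above the counter when the mirror is down. The tab stands upright, 12 mm thick along the mirror's x, 32 mm wide along y, its top 14 mm above this point; the mirror's own top edge is 14 mm below this point. Same axes as mirror_head.
- tube_upper (a joint): How far the inner tube (with the mirror) is drawn out of the middle tube (m): 0 = down, 0.045 = end. It slides first, with about 4 to 6 N; its end is the first stop (mirror 45 mm up).
- tube_lower (a joint): How far the middle tube is drawn out of the foot (m): 0 = down, 0.045 = end. It follows only when the inner tube is at its end, with about 8 to 10 N; its end is the second stop (mirror 90 mm up in all), a hard stop. Both tubes sink back if the mirror is let go.
- lipstick: Bystander: black lipstick, 20 mm diameter, 50 mm tall, standing on the foot beside the space between button and post; origin under its base.
- compact: Bystander: black closed powder compact, 56 mm diameter, 16 mm high, lying on the foot on the other side; origin under its base.
- cream_jar: Bystander: white jar, 60 mm diameter, 50 mm high, on the counter beside the foot; origin under its base.
- spray_can: Bystander: aluminium spray can, 52 mm diameter, 170 mm tall, on the counter; origin under its base.
- brush_cup: Bystander: white cup 76 mm diameter with make-up brushes up to 180 mm high, on the counter; origin under its base.
- hair_brush: Bystander: wooden paddle hair brush, 215 mm long, 60 mm wide, 25 mm high, lying bristles down; origin on the counter where handle and paddle meet, handle along its -x.

How it is judged (in metres and radians):
On the way, in this order (a step that is already met when the one before it is completed fails the run):
1. the release button is pressed in while the mirror is still down (value of joint release_button above 0.0055 m and value of joint each of tube_upper, tube_lower below 0.006 m), for 0.1 s.
2. the mirror, held in the fingers, is pulled up to the first stop (value of joint tube_upper above 0.041 m and contact force between the fingers and mirror_head above 1 N).
At the end, for the whole second after the job is handed in: Button in (over 5.5 of 7 mm), both tubes within 5 mm of their ends, mirror still and held by the fingers (over 1.5 N); bystanders within 30 mm of their places (20 mm for lipstick and compact), none tipped (value of joint release_button above 0.0055 m and value of joint each of tube_upper, tube_lower above 0.04 m and contact force between the fingers and mirror_head above 1.5 N and linear speed of mirror_head below 0.02 m/s and distance of each of lipstick, compact from where it was at the start of the episode below 0.02 m and distance of each of cream_jar, spray_can, brush_cup, hair_brush from where it was at the start of the episode below 0.03 m and angle between each of lipstick, spray_can, brush_cup, cream_jar's own z axis and vertical below 0.3 rad); the arm keeps its last pose, push and grip.
It fails at once if a bystander is knocked over or pushed away (distance of any of lipstick, compact from where it was at the start of the episode above 0.03 m or distance of any of cream_jar, spray_can, brush_cup, hair_brush from where it was at the start of the episode above 0.04 m).
It also fails if it takes over 42 s, if anything falls off the work surface, if the arm or the gripper's body presses on something with over 40 N, if the wrist force passes 120 N, or if a joint passes its speed limit or range.

## Working session

There is one attempt and no reset: what is moved stays moved. The work goes in short steps, Python scripts to look and compute and a shell command to move; the robot and the scene stay as the last step left them, time stands still between calls to the robot, and variables do not carry over. Pictures are saved under pics/ and viewed, about 8 in all and at most 12, crops included, and the job is handed in when it is done.

```bash
mkdir -p pics; cat > h.py <<'E'
import numpy as np, cv2
from plant import bot
def shot(n):
    c=bot.capture(n); R=cv2.Rodrigues(np.array(c["rvec"],float))[0]; t=np.array(c["tvec"],float).ravel()
    z=c["z_map"]; v,u=np.mgrid[:z.shape[0],:z.shape[1]]
    P=np.stack([(u-c["cx"])/c["fx"]*z,(v-c["cy"])/c["fy"]*z,z],-1)
    W=(P-t)@R; W[z==0]=np.nan
    return c["frame"],W,c
E
python3 - <<'E'
from h import *
s=bot.get_obs(); print(s)
for n in("scene","top"):
    f,W,c=shot(n); cv2.imwrite(f"pics/{n}0.png",f); np.save(f"{n}0.npy",W); print(n,-cv2.Rodrigues(np.array(c["rvec"],float))[0].T@np.array(c["tvec"]).ravel())
E
```

```text
{'time': 0.0, 'joint_positions': array([-1.25600639e+00,  3.42732214e-01,  1.52503147e+00,  1.73093335e-05,
        1.27539346e+00, -1.46008695e-01]), 'dq': array([-0.00043163,  0.00041219, -0.00021784, -0.00135564, -0.00055276,
        0.00210275]), 'tau': array([ 1.56500249e-03, -4.31242347e+01, -2.44214505e+01,  7.17912731e-02,
        5.60877775e-02, -1.41909672e-04]), 'tool_pos': array([ 233.34009064, -469.83515839,  226.03499528]), 'tcp_rot': array([-3.14134866e+00,  1.54543063e-03, -1.11000256e+00]), 'contact_force': array([-0.76598752, -0.24027068, -0.1924458 ]), 'moment': array([0.01010394, 0.04060976, 0.02191794]), 'grip_width': 91.4001368405758}
scene [1637.93927474  205.2050641   969.74686228]
top [ 316.14905267   19.92240031 1315.65470518]
```

View pics/scene0.png

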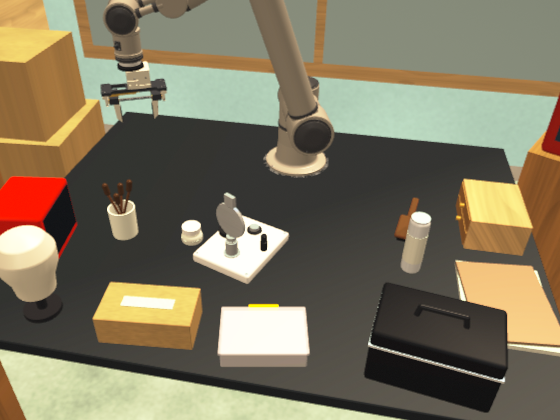

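View pics/top0.png

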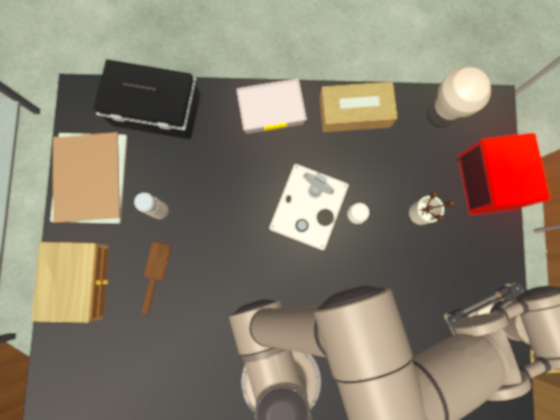

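The top view shows the foot at about (310,205), with the button at (302,226), mirror and tab at (318,185), lipstick at (289,199), compact at (325,217) and jar at (358,213). Next I measure these points.

```bash
python3 - <<'E'
from h import *
T=np.load("top0.npy");S=np.load("scene0.npy")
f=cv2.imread("pics/top0.png");g=cv2.imread("pics/scene0.png")
# foot rectangle from z-map: points with z 20..35
m=((T[...,2]>20)&(T[...,2]<37)).astype(np.uint8); m[:150]=0;m[260:]=0;m[:,:255]=0;m[:,:]*=1; m[:,352:]=0
n,l,st,_=cv2.connectedComponentsWithStats(m);k=1+st[1:,4].argmax()
P=T[l==k][:,:2].astype(np.float32); print("foot",cv2.minAreaRect(P),np.median(T[l==k][:,2]))
def box(W,u0,u1,v0,v1,lo,hi,name):
    Q=W[v0:v1,u0:u1].reshape(-1,3);Q=Q[(Q[:,2]>lo)&(Q[:,2]<hi)]
    if len(Q): print(name,len(Q),"mean",Q.mean(0).round(1),"min",Q.min(0).round(1),"max",Q.max(0).round(1),"mid",((Q.min(0)+Q.max(0))/2).round(1))
    return Q
box(T,292,312,217,236,38,50,"button T")
box(S,240,270,218,240,38,50,"button S")
for nm,W,b in(("T",T,(290,350,160,215)),("S",S,(205,260,185,250))):
    Q=box(W,*b,100,230,"head "+nm)
    q=box(W,*b,191,222,"tab "+nm)
    for X,name in((Q,"head"),(q,"tab")):
        if len(X)>4:
            e=cv2.minAreaRect(X[:,:2].astype(np.float32)); print(name,e)
box(T,280,300,190,210,38,60,"lip");box(T,345,372,200,225,40,60,"jar")
c=np.hstack([cv2.resize(f[155:260,255:380],None,fx=4,fy=4,interpolation=2)[:,:],]);cv2.imwrite("pics/crop_t.png",c)
cv2.imwrite("pics/crop_s.png",cv2.resize(g[180:280,180:300],None,fx=5,fy=5,interpolation=2))
E
```

```text
foot ((525.42919921875, -72.46516418457031), (179.80953979492188, 220.55081176757812), 70.08696746826172) 28.012658959432976
button T 71 mean [464.  -49.7  43.7] min [446.3 -64.8  38.1] max [482.5 -34.6  49.9] mid [464.4 -49.7  44. ]
button S 54 mean [469.2 -52.6  42.1] min [453.6 -65.4  38. ] max [483.5 -39.9  45.7] mid [468.5 -52.6  41.9]
head T 358 mean [568.8 -88.7 165.1] min [ 543.  -132.6  100.7] max [598.5 -47.1 221.3] mid [570.8 -89.9 161. ]
tab T 80 mean [570.3 -88.7 210.6] min [ 559.6 -104.7  191.2] max [583.7 -73.8 221.3] mid [571.6 -89.3 206.2]
head ((571.3989868164062, -89.82798767089844), (97.95719146728516, 12.557504653930664), 59.161773681640625)
tab ((571.5845947265625, -89.5082015991211), (31.192636489868164, 12.515595436096191), 59.29350280761719)
head S 796 mean [579.4 -90.6 153.2] min [ 548.7 -137.1  100.1] max [603.3 -48.6 219.8] mid [576.  -92.8 159.9]
tab S 114 mean [577.6 -91.6 205.5] min [ 560.6 -107.3  191.1] max [587.7 -77.6 219.8] mid [574.1 -92.4 205.4]
head ((575.3578491210938, -93.15159606933594), (102.67029571533203, 15.299574851989746), 61.43583679199219)
tab ((574.7319946289062, -93.63798522949219), (35.7933235168457, 14.56502628326416), 59.301307678222656)
lip 10 mean [536.1  -5.8  51.5] min [532.1 -15.   40.3] max [546.    0.6  59.9] mid [539.   -7.2  50.1]
jar 243 mean [ 506.5 -223.1   49.8] min [ 481.9 -248.9   40.1] max [ 531.3 -197.6   57.9] mid [ 506.6 -223.3   49. ]
```

View pics/crop_t.png

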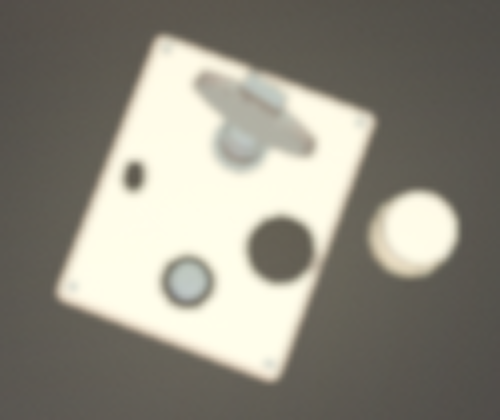

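View pics/crop_s.png

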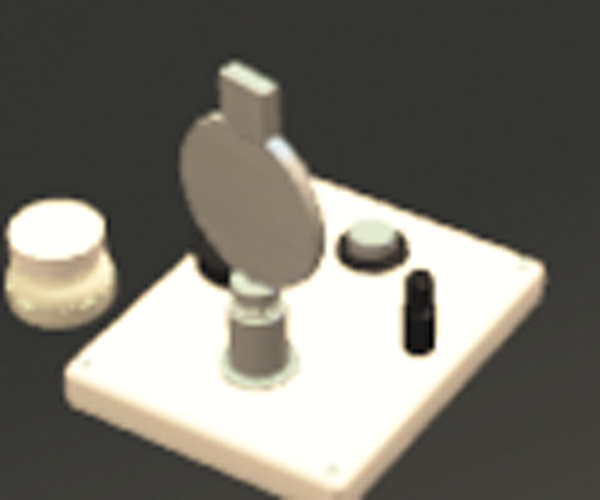

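Foot at (525.4,-72.5), yaw -19.9°. That puts the button at (464.3,-50.4) and the post at (572.4,-89.5), and both agree with direct measurement to 1–2 mm. The tab's thin axis is at -30.7°. I'll move above the button with the fingers shut and the jaws across the foot, so the gripper body stays clear of the mirror.

```bash
python3 -m pendant '[{"linear":[23,42,0],"twist":-5},{"linear":[46,84,0],"twist":-10},{"linear":[69,126,0],"twist":-15},{"linear":[92,168,0],"twist":-20},{"linear":[115,210,0],"twist":-25},{"linear":[138,252,0],"twist":-30},{"linear":[161,294,0],"twist":-35},{"linear":[184,336,0],"twist":-40},{"linear":[207,378,0],"twist":-46},{"linear":[231,420,0],"twist":-46},{"linear":[231,420,-40],"twist":-46},{"linear":[231,420,-80],"twist":-46},{"linear":[231,420,-120],"twist":-46},{"linear":[231,420,-150],"twist":-46},{"linear":[231,420,-165],"twist":-46},{"linear":[231,420,-165],"twist":-46},{"linear":[231,420,-165],"twist":-46}]' 255
python3 - <<'E'
from h import *
f,W,c=shot("scene");cv2.imwrite("pics/s1.png",cv2.resize(f[130:280,180:330],None,fx=4,fy=4,interpolation=2))
E
```

```text
time: 2.22
tool_pos: [464.8, -50.4, 62.2]
tcp_rot: [-3.141, -0.0, -1.913]
contact_force: [0.4, -0.1, -0.0]
grip_width: 0.5
```

View pics/s1.png

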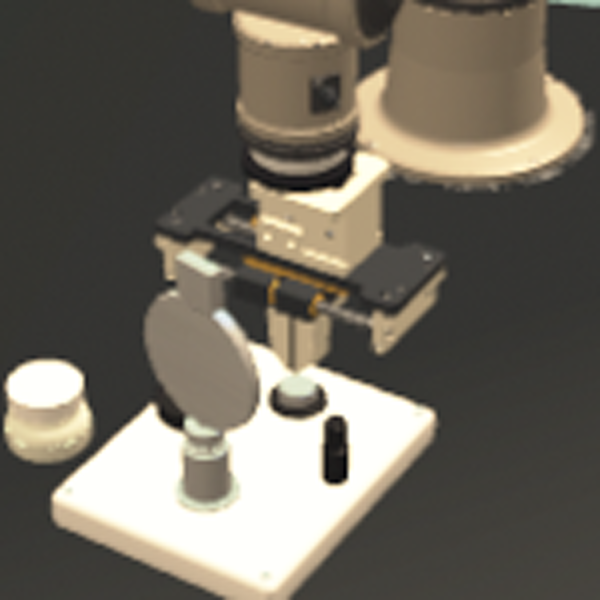

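The shut fingers (295,350) are centred over the button (298,385), and the body is clear of the mirror. Pressing now.

```bash
python3 -m pendant '[{"linear":[0,0,-10]},{"linear":[0,0,-15]},{"linear":[0,0,-18]},{"linear":[0,0,-20]},{"linear":[0,0,-22]},{"linear":[0,0,-24]},{"linear":[0,0,-25]},{"linear":[0,0,-25]},{"linear":[0,0,-25]}]'
```

```text
schema error: expected keys linear, twist
```

```bash
python3 -m pendant '[{"linear":[0,0,-10],"twist":0},{"linear":[0,0,-15],"twist":0},{"linear":[0,0,-18],"twist":0},{"linear":[0,0,-20],"twist":0},{"linear":[0,0,-22],"twist":0},{"linear":[0,0,-24],"twist":0},{"linear":[0,0,-25],"twist":0},{"linear":[0,0,-25],"twist":0},{"linear":[0,0,-25],"twist":0}]'
```

```text
time: 3.4
tool_pos: [464.4, -50.2, 37.2]
tcp_rot: [3.142, -0.0, -1.913]
contact_force: [-3.7, 1.0, 8.3]
grip_width: 0.3
```

```bash
python3 -m pendant '[{"linear":[0,0,-1],"twist":0},{"linear":[0,0,-2],"twist":0},{"linear":[0,0,-2],"twist":0},{"linear":[0,0,-2],"twist":0}]'
```

```text
time: 3.9
tool_pos: [464.6, -50.2, 36.9]
tcp_rot: [-3.14, -0.0, -1.913]
contact_force: [-8.3, 1.3, 28.4]
grip_width: 0.3
```

The button bottomed out: 28 N at z 36.9. Retreating up, then over the tab, turning the jaws to its thin axis.

```bash
python3 -m pendant '[{"linear":[0,0,30],"twist":0},{"linear":[0,0,80],"twist":0},{"linear":[0,0,130],"twist":0},{"linear":[0,0,180],"twist":0},{"linear":[0,0,220],"twist":0},{"linear":[0,0,230],"twist":5},{"linear":[12,-5,230],"twist":14},{"linear":[30,-10,230],"twist":24},{"linear":[50,-18,230],"twist":34},{"linear":[70,-25,230],"twist":44},{"linear":[90,-32,230],"twist":54},{"linear":[108,-39,230],"twist":64},{"linear":[108,-39,230],"twist":74},{"linear":[108,-39,230],"twist":79},{"linear":[108,-39,230],"twist":79}]'
python3 -m pendant '[{"linear":[0,0,0],"twist":0},{"linear":[0,0,0],"twist":0},{"linear":[0,0,0],"twist":0},{"linear":[0,0,0],"twist":0},{"linear":[0,0,0],"twist":0},{"linear":[0,0,0],"twist":0}]' 0
python3 - <<'E'
from h import *
f,W,c=shot("scene");cv2.imwrite("pics/s2.png",cv2.resize(f[110:260,170:320],None,fx=4,fy=4,interpolation=2))
Q=W[185:250,205:260].reshape(-1,3);q=Q[(Q[:,2]>191)&(Q[:,2]<219)]
print(cv2.minAreaRect(q[:,:2].astype(np.float32)),len(q))
B=W[218:240,240:270].reshape(-1,3);B=B[(np.hypot(B[:,0]-466,B[:,1]+51)<11)];print("button z",np.median(B[:,2]),B[:,2].max())
E
```

```text
time: 5.78
tool_pos: [572.7, -89.3, 264.3]
tcp_rot: [3.142, -0.0, -0.535]
contact_force: [-0.0, -0.7, -0.2]
grip_width: 0.4
time: 6.52
tool_pos: [572.5, -89.3, 264.8]
tcp_rot: [-3.142, -0.0, -0.534]
contact_force: [-0.2, -0.2, 0.3]
grip_width: 55.7
((575.1026611328125, -92.87501525878906), (34.65937805175781, 14.473849296569824), 59.852447509765625) 117
button z 35.006708861974104 39.60693877312683
```

View pics/s2.png

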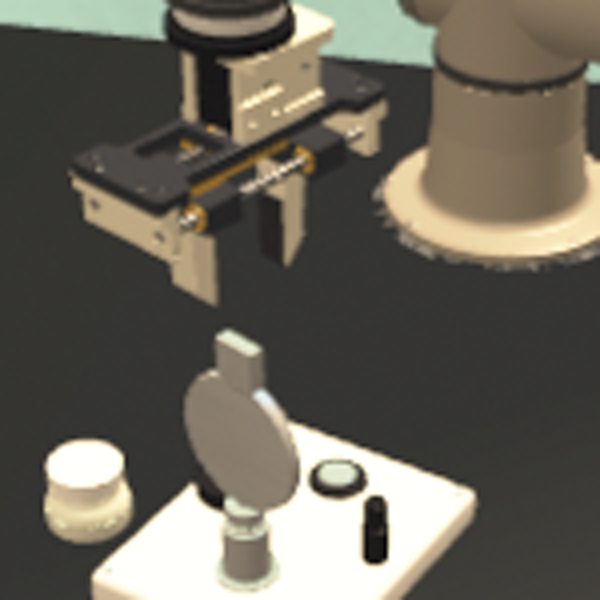

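The button (338,475) is now nearly flush. The fingers straddle the tab (240,360), with the jaws across its thin side. Descending to TCP z≈187 (pads centred about 206), then gripping.

```bash
python3 -m pendant '[{"linear":[0,0,-10],"twist":0},{"linear":[0,0,-30],"twist":0},{"linear":[0,0,-50],"twist":0},{"linear":[0,0,-65],"twist":0},{"linear":[0,0,-73],"twist":0},{"linear":[0,0,-78],"twist":0},{"linear":[0,0,-78],"twist":0},{"linear":[0,0,-78],"twist":0}]' 0
python3 -m pendant '[{"linear":[0,0,0],"twist":0},{"linear":[0,0,0],"twist":0},{"linear":[0,0,0],"twist":0},{"linear":[0,0,0],"twist":0},{"linear":[0,0,0],"twist":0},{"linear":[0,0,0],"twist":0},{"linear":[0,0,0],"twist":0},{"linear":[0,0,0],"twist":0},{"linear":[0,0,0],"twist":0},{"linear":[0,0,0],"twist":0},{"linear":[0,0,0],"twist":0},{"linear":[0,0,0],"twist":0}]' 255
```

```text
time: 7.58
tool_pos: [572.8, -89.3, 187.3]
tcp_rot: [-3.141, -0.001, -0.534]
contact_force: [-0.6, -0.4, 0.6]
grip_width: 91.9
time: 9.07
tool_pos: [572.5, -89.2, 186.7]
tcp_rot: [3.142, -0.0, -0.534]
contact_force: [0.6, -0.2, 0.4]
grip_width: 11.6
```

Gripped: width 11.6 mm, side force under 1 N. Pulling to the first stop.

```bash
python3 -m pendant '[{"linear":[0,0,2],"twist":0},{"linear":[0,0,6],"twist":0},{"linear":[0,0,10],"twist":0},{"linear":[0,0,15],"twist":0},{"linear":[0,0,20],"twist":0},{"linear":[0,0,25],"twist":0},{"linear":[0,0,30],"twist":0},{"linear":[0,0,35],"twist":0},{"linear":[0,0,39],"twist":0},{"linear":[0,0,42],"twist":0},{"linear":[0,0,45],"twist":0},{"linear":[0,0,47],"twist":0},{"linear":[0,0,47],"twist":0},{"linear":[0,0,47],"twist":0}]'
```

```text
time: 10.82
tool_pos: [572.4, -89.2, 233.6]
tcp_rot: [3.142, 0.0, -0.534]
contact_force: [0.7, 0.0, -5.3]
grip_width: 11.7
```

```bash
python3 -m pendant '[{"linear":[0,0,3],"twist":0},{"linear":[0,0,7],"twist":0},{"linear":[0,0,11],"twist":0},{"linear":[0,0,15],"twist":0},{"linear":[0,0,20],"twist":0},{"linear":[0,0,25],"twist":0},{"linear":[0,0,30],"twist":0},{"linear":[0,0,34],"twist":0},{"linear":[0,0,37],"twist":0},{"linear":[0,0,39],"twist":0},{"linear":[0,0,41],"twist":0},{"linear":[0,0,41],"twist":0},{"linear":[0,0,41],"twist":0}]'
python3 -m pendant '[{"linear":[0,0,1],"twist":0},{"linear":[0,0,2],"twist":0},{"linear":[0,0,2],"twist":0},{"linear":[0,0,2],"twist":0},{"linear":[0,0,2],"twist":0}]'
python3 - <<'E'
from h import *
f,W,c=shot("scene");cv2.imwrite("pics/s3.png",cv2.resize(f[110:260,170:320],None,fx=4,fy=4,interpolation=2))
E
```

```text
time: 12.45
tool_pos: [572.5, -89.2, 275.1]
tcp_rot: [-3.141, -0.001, -0.534]
contact_force: [0.6, 0.2, -5.5]
grip_width: 11.8
time: 13.08
tool_pos: [572.5, -89.2, 276.7]
tcp_rot: [-3.142, -0.0, -0.534]
contact_force: [-0.7, -0.3, -7.8]
grip_width: 11.6
```

View pics/s3.png

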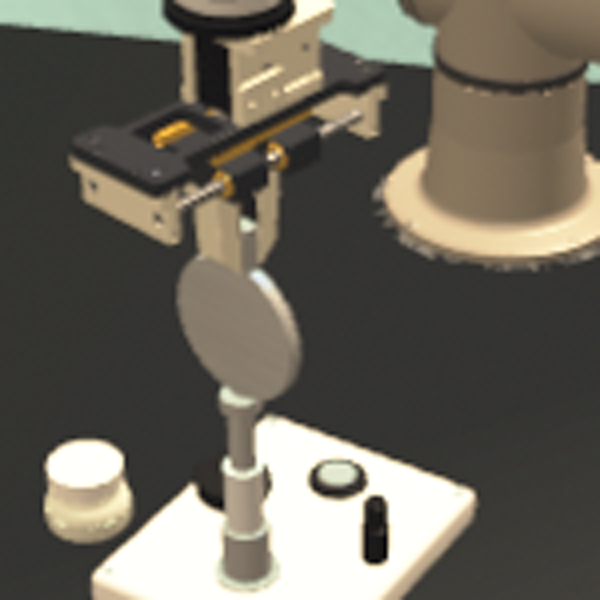

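Both tubes are drawn out (joints at 243,470 and 243,530), the tab is in the fingers at (250,235), and the button is still in. I'll confirm the hard stop with a small extra pull and measure how far the mirror rose.

```bash
python3 -m pendant '[{"linear":[0,0,1],"twist":0},{"linear":[0,0,1],"twist":0},{"linear":[0,0,1],"twist":0},{"linear":[0,0,1],"twist":0}]'
python3 - <<'E'
from h import *
f,W,c=shot("scene"); S=np.load("scene0.npy")
Tn,Wt,_=shot("top");T0=np.load("top0.npy")
n=np.array([np.cos(-.534),np.sin(-.534)]);p=np.array([-n[1],n[0]])
def prof(W,b):
    d=W[...,:2]-np.array([575,-92]); a=d@n; s=d@p
    m=(abs(a)<14)&(s>30)&(s<60)&(W[...,2]>80)&(W[...,2]<260)
    Q=W[m]; return len(Q),np.median(Q[:,2]).round(1),Q[:,2].min().round(1),Q[:,2].max().round(1),s[m].max().round(1)
print("side strip before/after",prof(S,0),prof(W,0))
def low(W):
    d=W[...,:2]-np.array([575,-92]);s=d@p;a=d@n
    m=(abs(s)>15)&(abs(s)<22)&(abs(a)<14)&(W[...,2]>60);return W[m][:,2].min().round(1)
print("lower edge",low(S),low(W))
for nm,(x,y,lo,hi) in dict(lip=(536,-6,42,60),jar=(506.5,-223,40,60)).items():
  for X in(S,W):
    d=np.hypot(X[...,0]-x,X[...,1]-y);m=(d<38)&(X[...,2]>lo)&(X[...,2]<hi);print(nm,X[m].mean(0).round(1))
print(bot.get_obs()["contact_force"])
E
```

```text
time: 13.62
tool_pos: [572.3, -89.2, 277.0]
tcp_rot: [3.141, 0.001, -0.534]
contact_force: [0.8, 0.7, -17.3]
grip_width: 11.9
side strip before/after (137, np.float64(144.2), np.float64(103.3), np.float64(178.4), np.float64(50.5)) (145, np.float64(231.7), np.float64(191.3), np.float64(259.9), np.float64(50.4))
lower edge 60.1 61.5
lip [549.7  -9.   51.2]
lip [549.   -9.3  51.4]
jar [ 513.1 -226.    47.9]
jar [ 513.  -225.6   48. ]
[  0.75942331  -1.12341461 -18.57305086]
```

```bash
python3 -c "
from plant import bot
s=bot.get_obs();print(s['time'],s['tool_pos'],s['contact_force'],s['grip_width']);print(bot.close_job())"
```

```text
13.725 [572.26050904 -89.20761238 277.03292291] [  0.75942331  -1.12341461 -18.57305086] 12.000888781631492
the job is handed in; nothing more can be done
None
```

I pressed the release button in, pulled the mirror by its tab past the first stop to the second, and handed the job in at 13.7 s while still holding it. No verdict is reported.

- **Button:** it bottomed out at 28 N with the TCP at 36.9 mm, which is the expected 7 mm of travel. In the later pictures it is still in.
- **Mirror height:** the tool rose 90 mm (186.7 to 277.0 mm). The depth images show the mirror itself rose about 88 mm at its side edge.
- **Second stop:** the last 1 mm commanded raised the pull from 8 to about 18 N with almost no motion, so the hard stop was reached.
- **Grip:** the opening was 12.0 mm on the 12 mm tab, with no slip seen.
- **Other make-up things:** the lipstick and jar were remeasured and moved less than 1 mm. The compact looked in place in the last picture, but I did not measure it. The spray can, brush cup and hair brush were far from the arm's path, and I did not recheck them.
- **Failed checks:** my depth check of the mirror's lower edge gave no usable reading, because it picked up other points at its 60 mm cut-off. The first press command was refused for a missing key and moved nothing.

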